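Advance the drill-core slab by one turn of the stage's hand wheel

TASK

Move the core slab on to its next spot under the microscope: push the flat hand wheel of the core stage round by its upright handle through exactly one full turn, clockwise seen from above, so that the handle is back where it started, then leave it standing still and take the hand away. Push the handle with the fingertips or the outside of the fingers only - do not grip or squeeze it - and do not touch the carriage with the core or the microscope, and leave the sample jars where they stand.

Things in the scene. Friction and masses are not known exactly. Their poses are not given: they have to be found in the camera images.
- crank_wheel (a joint): rotation of the hand wheel in rad, growing clockwise as seen from above; one full turn is 6.283. It starts at any value between -1.8 and 1.8. The wheel is bare aluminium, 160 mm over the rim, three spokes, lying flat (vertical axis) on the grey drive head at one end of the stage. It turns stiffly, about 2 to 3 N at the handle, stays where it is left, and drives the carriage by a belt, 60 mm per turn; its end stops lie well outside the travel needed.
- hub (a point): point on the vertical axis of the hand wheel at the height of the top of its rim (134 mm above the table). Fixed; its x axis points across the rail away from the robot's side, and its -y axis along the rail towards the microscope.
- handle_mid (a point): centre of the upright black handle on the wheel's rim, 66 mm from the wheel's axis and 28 mm above the top of the rim. The handle is a plain round grip, 22 mm thick and 46 mm tall (23 mm above and below this point), vertical, turning freely on its own pin.
- handle: the same black handle; origin at the centre of its foot, 23 mm below its middle, z up (it spins freely about z).
- carriage: aluminium carriage, 86 x 210 mm, with the banded grey core slab (47 x 200 x 16 mm) clipped in it, on the rail between hand wheel and microscope; its top is 104 mm above the table. Origin at its middle. A clockwise turn of the wheel drives it along the rail away from the wheel.
- microscope: white stereo microscope standing astride the rail, 417 mm tall, eyepieces to the robot's side, fixed. Origin on the table under the objective, 295 mm along the rail from the wheel's axis.
- jar_a_mid (a point): middle of a loose screw-cap sample jar, clear with a white cap, 54 mm thick and 85 mm tall, standing on the table near the wheel.
- jar_b_mid (a point): middle of a second such jar, 54 mm thick and 85 mm tall.
- jar_c_mid (a point): middle of a smaller such jar, 44 mm thick and 65 mm tall.

How it is judged:
By the outcome, as a careful person would: the job done as asked, in the order asked, and still so for the second after the job is handed in, with the robot touching nothing.
It also fails if it takes over 61 s, if anything falls off the work surface, if the arm or the gripper's body presses on something with over 40 N, if the wrist force passes 120 N, or if a joint passes its speed limit or range.

ROBOT

A 7-joint arm with a two-finger parallel gripper is mounted at the origin on the work surface. World frame = base frame: x ahead of the robot, y to its left, z up, the work surface at z = 0. Lengths are in mm, angles in degrees, forces in N, time in s.
With the tool pointing down it reaches from about 400 to 900 mm from the base axis. Payload 5.5 kg.
Tool frame: the origin (TCP) lies on the centre line of the jaws, within the pads' length; the fingertips stand 17 mm ahead of it and the grasp point (between the pads) lies 2 mm behind it; z points along the fingers, y is the line along which they close (so a half turn about z gives the same grasp; the last joint's range is limited). The gripper opens to 92 mm and grips with 3 to 60 N. Pads are 19 mm wide; open, the fingers measure 130 mm over their backs; the gripper's body (75 mm by 190 mm) begins 47 mm behind the grasp point.
Start: joints at [-60.951, 28.699, -24.465, 88.831, 12.651, 65.22, -12.049], TCP at [156.867, 630.787, 243.729] pointing down, gripper open.
Joint ranges: [-164.97, 164.97], [-17.58, 116.51], [-87.97, 89.64], [11.32, 138.91], [-80.73, 260.73], [10.89, 115.49], [-147.41, 147.41]. Speed limits (degrees/s): [147.25, 147.25, 180, 180, 180, 180, 180].

INTERFACE

Orientations are given as a 3x3 rotation matrix whose columns are the frame's x, y, z axes.
In Python, from rig import r gives the robot as it stands.
- The arm moves only by the shell command python3 -m pendant 'ROWS' [OPENING] [FORCE]. ROWS is JSON, a list of rows, each an object of numbers: "dx", "dy", "dz": the shift along the tool's x, y, z in cm; "ax", "ay", "az": the turn, a rotation vector about the tool's x, y, z in degrees. A call has 1 to 10 rows; each row shifts and turns the commanded pose from where the row before left it, along the tool's axes as they then stand; what a row does not reach is not made up. A row lasts 1/12 s, in which the tool goes at most 41.7 mm and 7.16 degrees, less where a joint would pass 70% of its speed; a pose out of reach is approached as far as the arm can. A call is refused whole if a number of a shift passes 4.17 or a number of a turn 7.16, either way. A call with a gripper value outside its range is refused whole. OPENING is the opening, from 0 (shut) to 1 (fully open), set as the call begins (- or left out, the last holds). The fingers move at their own pace and stop on an object; FORCE is the grip in N (left out, the last holds). Time passes only in rows, so rows that do not move let the fingers close. It gives the time, the measured TCP pose, the force, the opening and the grip force at its end, in the units of the state.
- r.observe(): the state, without advancing time (a new reading comes with each control period).
- r.capture(name): name is "scene" or "top" or "wrist"; returns a dict with "pixels" (480x640x3 uint8, red, green, blue), "vfov" (degrees; the focal length in pixels is half the picture's height over the tangent of half this angle, whatever the lens; pixels are square), "cx", "cy" (the principal point, pixels), "extrinsics" (4x4, takes a point from world to camera coordinates); the wrist camera has in their place "tool_from_camera" (4x4, takes a point from camera to tool coordinates, whose origin is the TCP and whose axes are the flange's). Camera axes: x right, y up, looking along -z (the intrinsics and any distortion apply to the point x, -y, -z); pixel columns grow to the right and rows downward; lengths in mm; the calibration is good to about 2 mm. A picture is of the moment at which its call begins: read the wrist's pose just before it. There is no depth.
- r.sign_off(): hands the job in; it is judged then, once.
The state is a dict: "t": time; "q": joint angles; "qd": joint speeds; "joint_efforts": joint torques, N m; "eef_pos": TCP position; "eef_rot": TCP orientation; "contact_force": force on the tool from outside, world axes, zero at the start; "wrist_torque": the same for the moment, N m; "grip_width": finger opening in mm; "gripper_force": force on a finger pad.
Only numpy, scipy, OpenCV 4.12 (cv2) and the standard library are available. Lean on these libraries where they do the work, as an engineer would, in place of code of your own. Each camera call takes 0.05 s, during which the arm holds its last target. There are 200 camera calls.

## Working session

There is one attempt and no reset: what is moved stays moved. The work goes in short steps, Python scripts to look and compute and a shell command to move; the robot and the scene stay as the last step left them, time stands still between calls to the robot, and variables do not carry over. Pictures are saved under pics/ and viewed, at most 10 in all, crops included, and the job is handed in when it is done.

```bash
mkdir -p pics; ls
python3 - <<'E'
from rig import r
import cv2,numpy as np
o=r.observe();print(o['t'],o['eef_pos'],np.round(o['eef_rot'],3).tolist(),o['grip_width'])
for n in("scene","top"):
    c=r.capture(n);cv2.imwrite(f'pics/{n}0.png',c['pixels'][:,:,::-1]);np.savez(n+'.npz',**{k:v for k,v in c.items()})
    print(n,{k:(np.round(v,4).tolist() if k!='pixels' else 0) for k,v in c.items()})
E
```

```text
pics
0.0 [156.79154064 630.12513471 242.66336741] [[-0.97, 0.241, -0.001], [0.241, 0.97, -0.002], [0.0, -0.002, -1.0]] 91.87835411321086
scene {'pixels': 0, 'vfov': 50.6858, 'cx': 322.3732, 'cy': 233.5646, 'extrinsics': [[0.127, 0.9919, 0.0085, -148.6663], [-0.8452, 0.1038, 0.5243, 383.757], [0.5191, -0.0738, 0.8515, -1312.1045], [0.0, 0.0, 0.0, 1.0]]}
top {'pixels': 0, 'vfov': 47.0515, 'cx': 315.1998, 'cy': 226.8208, 'extrinsics': [[0.0233, -0.9996, 0.0172, 70.5432], [0.9967, 0.0246, 0.0775, -550.4042], [-0.0779, 0.0153, 0.9968, -1103.7346], [0.0, 0.0, 0.0, 1.0]]}
```

View pics/scene0.png

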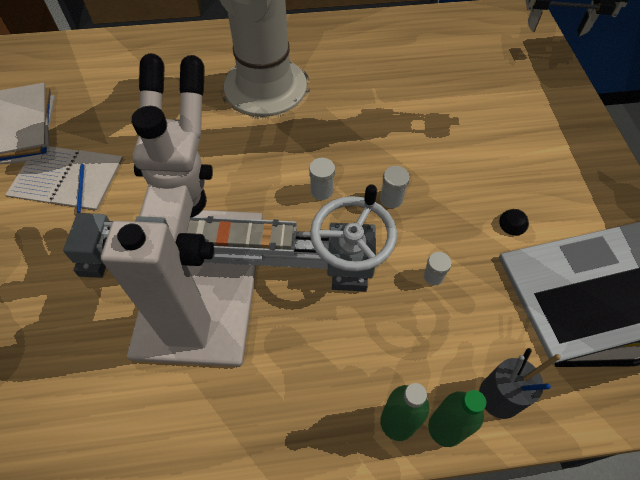

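View pics/top0.png

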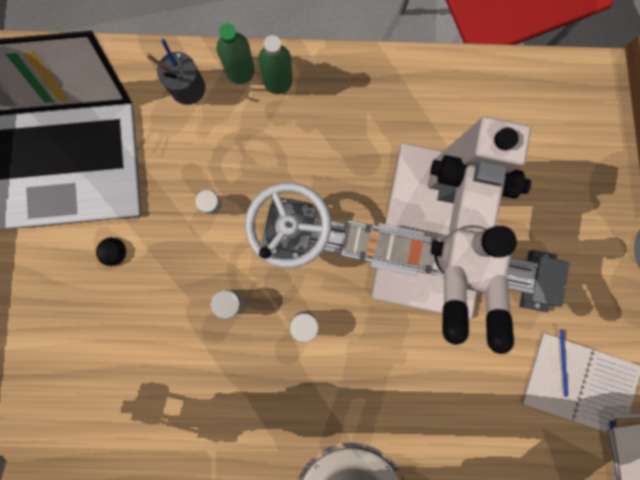

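The scene view shows the wheel hub near (352,232) and the handle at (371,194). The top view shows the rim centre near (289,226), the handle at (265,253), and jars at (225,304), (304,327) and (207,201). The microscope is on the robot's right (−y).

```bash
cat > h.py <<'E'
import numpy as np,cv2
def load(n): return dict(np.load(n+'.npz'))
def ray(c,u,v):
    f=240/np.tan(np.radians(float(c['vfov'])/2)); E=c['extrinsics']; R=E[:3,:3]
    d=R.T@np.array([(u-c['cx'])/f,-(v-c['cy'])/f,-1]); return -R.T@E[:3,3],d
def atz(c,u,v,z):
    o,d=ray(c,u,v); return o+d*(z-o[2])/d[2]
def proj(c,p):
    f=240/np.tan(np.radians(float(c['vfov'])/2)); E=c['extrinsics']
    q=E[:3,:3]@np.asarray(p,float)+E[:3,3]; return c['cx']-f*q[0]/q[2], c['cy']+f*q[1]/q[2]
E
python3 - <<'E'
from h import *
s,t=load('scene'),load('top')
print('rim top',atz(t,289,226,130),'left/right/top/bot',[atz(t,*p,134).round(0).tolist() for p in((247,226),(330,226),(289,185),(289,268))])
print('rim scene',[atz(s,*p,134).round(0).tolist() for p in((310,234),(397,234),(353,197),(353,271))])
print('handle', atz(t,265,253,185),atz(s,371,188,185))
for n,p,q,z in(('c',(207,201),(438,259),65),('a',(225,304),(397,174),85),('b',(304,327),(321,166),85)):print(n,atz(t,*p,z),atz(s,*q,z))
for n,c,(u,v) in(('s',s,(353,232)),('t',t,(289,226))):
    im=c['pixels'][v-75:v+75,u-100:u+100,::-1];cv2.imwrite(f'pics/z{n}.png',cv2.resize(im,None,fx=4,fy=4,interpolation=2))
a,b=cv2.imread('pics/zs.png'),cv2.imread('pics/zt.png')
cv2.imwrite('pics/z.png',cv2.resize(np.hstack([a[:,100:700],b[:,100:700]]),(800,400)))
E
```

```text
rim top [540.33666501 133.64188896 130.        ] left/right/top/bot [[538.0, 210.0, 134.0], [542.0, 58.0, 134.0], [616.0, 136.0, 134.0], [463.0, 131.0, 134.0]]
rim scene [[545.0, 56.0, 134.0], [564.0, 213.0, 134.0], [473.0, 147.0, 134.0], [629.0, 122.0, 134.0]]
handle [488.10428834 172.11954211 185.        ] [493.11190744 173.31998069 185.        ]
c [590.6031038  297.61935679  65.        ] [588.70542305 297.79622279  65.        ]
a [392.50376065 252.36868814  85.        ] [391.3787786 255.7374447  85.       ]
b [352.60035789 101.50264576  85.        ] [351.21036478 101.2677435   85.        ]
```

View pics/z.png

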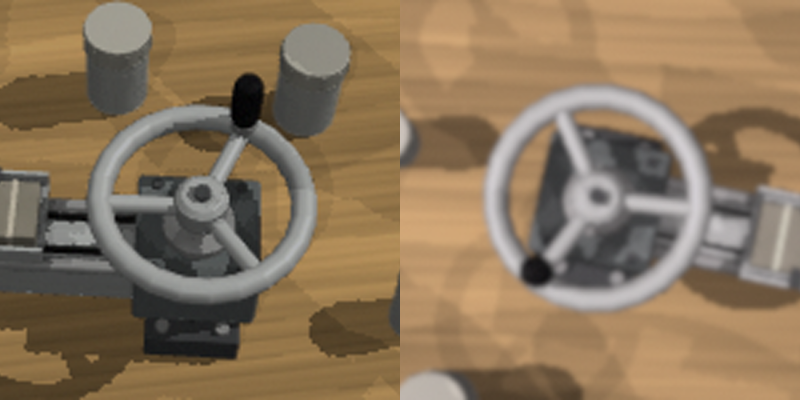

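The zoom shows the handle top at about (371.5,188) in the scene view and (265.4,251.5) in the top view. The rim silhouette is centred at (354,233.5) in the scene view and (288.4,225.4) in the top view. The handle sits on the robot's side of the wheel, to the left. Next I fit the hub and handle angle using both views.

Run:
```python
from h import *
from scipy.optimize import least_squares
s,t=load('scene'),load('top')
S=lambda x:353-75+x/2.6667; V=lambda y:232-75+y/2.6667
T=lambda x:289-75+x/2.6667; W=lambda y:226-75+y/2.6667
ext=lambda P:np.array([P[0].min(),P[0].max(),P[1].min(),P[1].max()])
obs_s=np.array([S(88),S(317),V(107),V(302)]);obs_t=np.array([T(85),T(312),W(85),W(312)])
a=np.linspace(0,6.283,200);b=np.linspace(0,6.283,40)
A,B=np.meshgrid(a,b)
def torus(x,y,r=8):
    return np.stack([x+(80-r+r*np.cos(B))*np.cos(A),y+(80-r+r*np.cos(B))*np.sin(A),134-r+r*np.sin(B)],-1).reshape(-1,3)
def P(c,X):return np.array([proj(c,p) for p in X]).T
def f(p,both=3):
    X=torus(*p[:2])[::3]; e=[]
    if both&1:e.append(ext(P(s,X))-obs_s)
    if both&2:e.append(ext(P(t,X))-obs_t)
    return np.concatenate(e)
for b_ in(1,2,3):
    q=least_squares(f,[543,134],args=(b_,),diff_step=1e-3);print(b_,q.x,q.fun.round(1))
    h=q.x
    for c,u in((s,(371.6,188.3)),(t,(265.4,251.5))):
        p=atz(c,*u,185)[:2];d=p-h;print('  handle',p,np.hypot(*d),np.degrees(np.arctan2(d[1],d[0])))
# rail direction
p=atz(t,548,280,60);print(p)
```

```text
1 [545.67398882 137.28841728] [-0.6  0.6 -1.3  1. ]
  handle [493.90328141 174.27323493] 63.624546225299554 144.45811530807546
  handle [490.71621998 171.50675273] 64.73987054098383 148.0923834281463
2 [542.09997006 134.736559  ] [-0.8  0.8 -0.6  0.6]
  handle [493.90328141 174.27323493] 62.33834726797333 140.63730854600828
  handle [490.71621998 171.50675273] 63.18494219077838 144.41250353234034
3 [543.69517944 136.08304998] [-1.4 -0.2 -2.   0.1 -1.5  0.1 -1.5 -0.3]
  handle [493.90328141 174.27323493] 62.75128154930123 142.51193937521975
  handle [490.71621998 171.50675273] 63.73075288171124 146.23184003344548
[ 451.85129953 -376.17463855   60.        ]
```

```bash
python3 -m pendant '[{"az":7.1},{"az":7.1},{"az":7.1},{"az":7.1},{"az":7.1},{"az":7.1},{"az":7.1},{"az":7.1},{"az":7.1},{"az":7.1}]' 0 20
```

```text
invalid input
```

```bash
python3 -m pendant '[{"az":5.0},{"dx":-4.0,"dy":2},{"dx":-4.0,"dy":2},{"dx":-4.0,"dy":2},{"dx":-4.0,"dy":2},{"dx":-4.0,"dy":2},{"dx":-4.0,"dy":2},{"dx":-4.0,"dy":2},{"dx":0},{"dx":0}]'
```

```text
invalid input
```

All six keys are required in every row.

```bash
python3 -m pendant '[{"dx":0,"dy":0,"dz":0,"ax":0,"ay":0,"az":7.1},{"dx":0,"dy":0,"dz":0,"ax":0,"ay":0,"az":7.1},{"dx":0,"dy":0,"dz":0,"ax":0,"ay":0,"az":7.1},{"dx":0,"dy":0,"dz":0,"ax":0,"ay":0,"az":7.1},{"dx":0,"dy":0,"dz":0,"ax":0,"ay":0,"az":7.1},{"dx":0,"dy":0,"dz":0,"ax":0,"ay":0,"az":7.1},{"dx":0,"dy":0,"dz":0,"ax":0,"ay":0,"az":7.1},{"dx":0,"dy":0,"dz":0,"ax":0,"ay":0,"az":7.1},{"dx":0,"dy":0,"dz":0,"ax":0,"ay":0,"az":7.1},{"dx":0,"dy":0,"dz":0,"ax":0,"ay":0,"az":5}]'
python3 -m pendant '[{"dx":-4,"dy":2,"dz":0,"ax":0,"ay":0,"az":0},{"dx":-4,"dy":2,"dz":0,"ax":0,"ay":0,"az":0},{"dx":-4,"dy":2,"dz":0,"ax":0,"ay":0,"az":0},{"dx":-4,"dy":2,"dz":0,"ax":0,"ay":0,"az":0},{"dx":-4,"dy":2,"dz":0,"ax":0,"ay":0,"az":0},{"dx":-4,"dy":2,"dz":0,"ax":0,"ay":0,"az":0},{"dx":-4,"dy":2,"dz":0,"ax":0,"ay":0,"az":0},{"dx":-4,"dy":2,"dz":0,"ax":0,"ay":0,"az":0},{"dx":0,"dy":0,"dz":0,"ax":0,"ay":0,"az":0},{"dx":0,"dy":0,"dz":0,"ax":0,"ay":0,"az":0}]'
```

```text
t: 1.02
eef_pos: [156.8, 630.4, 243.1]
eef_rot: [[0.006, 1.0, -0.0], [1.0, -0.006, -0.001], [-0.001, -0.0, -1.0]]
contact_force: [0.2, 0.1, -0.2]
grip_width: 23.0
gripper_force: 0.0
t: 1.85
eef_pos: [307.3, 330.3, 243.7]
eef_rot: [[0.005, 1.0, 0.0], [1.0, -0.005, -0.001], [-0.001, 0.0, -1.0]]
contact_force: [0.3, 0.7, 0.6]
grip_width: 0.4
gripper_force: 0.0
```

```bash
python3 -m pendant '[{"dx":-3.1,"dy":2.5,"dz":0,"ax":0,"ay":0,"az":0},{"dx":-3.1,"dy":2.5,"dz":0,"ax":0,"ay":0,"az":0},{"dx":-3.1,"dy":2.5,"dz":0,"ax":0,"ay":0,"az":0},{"dx":-3.1,"dy":2.5,"dz":0,"ax":0,"ay":0,"az":0},{"dx":-3.1,"dy":2.5,"dz":0,"ax":0,"ay":0,"az":0},{"dx":-3.1,"dy":2.5,"dz":0,"ax":0,"ay":0,"az":0},{"dx":0,"dy":0,"dz":2,"ax":0,"ay":0,"az":0},{"dx":0,"dy":0,"dz":2,"ax":0,"ay":0,"az":0},{"dx":0,"dy":0,"dz":0,"ax":0,"ay":0,"az":0},{"dx":0,"dy":0,"dz":0,"ax":0,"ay":0,"az":0}]'
python3 - <<'E'
from rig import r
import cv2,numpy as np
c=r.capture('scene')['pixels'][80:330,180:580,::-1]
cv2.imwrite('pics/a.png',cv2.resize(c,(800,500)))
E
```

```text
t: 2.68
eef_pos: [455.1, 147.9, 202.8]
eef_rot: [[-0.003, 1.0, -0.003], [1.0, 0.003, -0.001], [-0.001, -0.003, -1.0]]
contact_force: [-0.5, 0.4, 0.6]
grip_width: -0.0
gripper_force: 0.0
```

View pics/a.png

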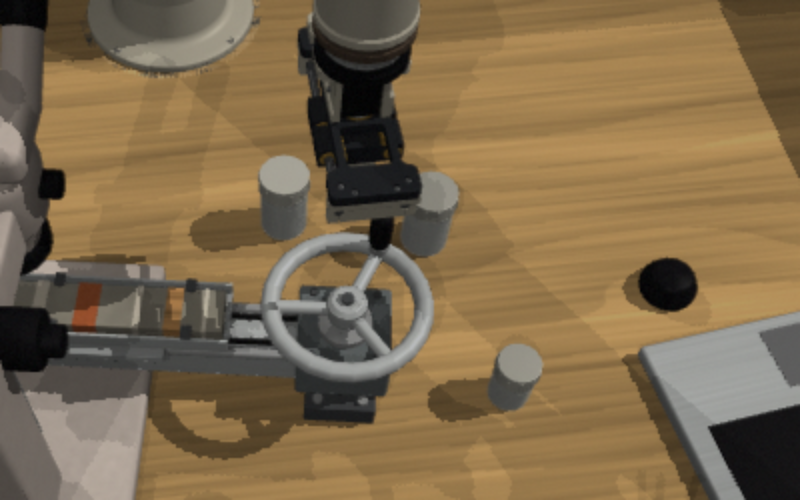

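```bash
cat > plan.py <<'E'
import numpy as np
H=np.array([543.7,136.0]);TH0=144.4
def tcp(turn,gap=0.):
    th=np.radians(TH0-turn);t=np.array([np.sin(th),-np.cos(th)])
    w=np.clip(t/.35,-1,1);rel=w*[19,9.5]+(11+gap)*t
    if abs(w[0])<1: rel[1]=np.sign(t[1])*(20.5+gap)
    if abs(w[1])<1: rel[0]=np.sign(t[0])*(30+gap)
    return H+66*np.array([np.cos(th),np.sin(th)])-rel
def rows(frm,turns,gap=0.):
    p=np.array(frm,float)
    for T in turns:
        d=(tcp(T,gap)-p)/10; d=d.round(2); p=p+d*10
        print(f'{T:6.1f} dx {d[1]:6.2f} dy {d[0]:6.2f}   -> {p.round(1)}')
E
python3 -c "
from plan import *
rows([455.1,143],[0]+list(range(6,361,6)))"
python3 -m pendant '[{"dx":-0.5,"dy":0,"dz":1,"ax":0,"ay":0,"az":0},{"dx":0,"dy":0,"dz":1,"ax":0,"ay":0,"az":0},{"dx":0,"dy":0,"dz":1,"ax":0,"ay":0,"az":0},{"dx":0,"dy":0,"dz":0.7,"ax":0,"ay":0,"az":0},{"dx":0,"dy":0,"dz":0,"ax":0,"ay":0,"az":0},{"dx":0,"dy":0,"dz":0,"ax":0,"ay":0,"az":0}]'
```

```text
0.0 dx   1.30 dy   0.95   -> [464.6 156. ]
   6.0 dx   0.61 dy   0.34   -> [468.  162.1]
  12.0 dx   0.57 dy   0.41   -> [472.1 167.8]
  18.0 dx   0.53 dy   0.46   -> [476.7 173.1]
  24.0 dx   0.48 dy   0.51   -> [481.8 177.9]
  30.0 dx   0.42 dy   0.56   -> [487.4 182.1]
  36.0 dx   0.45 dy   0.55   -> [492.9 186.6]
  42.0 dx   0.57 dy   0.66   -> [499.5 192.3]
  48.0 dx   0.50 dy   0.68   -> [506.3 197.3]
  54.0 dx   0.44 dy   0.69   -> [513.2 201.7]
  60.0 dx   0.37 dy   0.69   -> [520.1 205.4]
  66.0 dx   0.29 dy   0.69   -> [527.  208.3]
  72.0 dx   0.21 dy   0.67   -> [533.7 210.4]
  78.0 dx  -0.00 dy   0.73   -> [541.  210.4]
  84.0 dx  -0.21 dy   0.67   -> [547.7 208.3]
  90.0 dx  -0.27 dy   0.65   -> [554.2 205.6]
  96.0 dx  -0.34 dy   0.61   -> [560.3 202.2]
 102.0 dx  -0.41 dy   0.57   -> [566.  198.1]
 108.0 dx  -0.46 dy   0.53   -> [571.3 193.5]
 114.0 dx  -0.51 dy   0.48   -> [576.1 188.4]
 120.0 dx  -0.56 dy   0.42   -> [580.3 182.8]
 126.0 dx  -0.55 dy   0.54   -> [585.7 177.3]
 132.0 dx  -0.66 dy   0.84   -> [594.1 170.7]
 138.0 dx  -0.68 dy   0.79   -> [602.  163.9]
[... 1188 characters left out ...]
3  83.6]
 300.0 dx   0.56 dy  -0.42   -> [507.1  89.2]
 306.0 dx   0.55 dy  -0.54   -> [501.7  94.7]
 312.0 dx   0.66 dy  -0.84   -> [493.3 101.3]
 318.0 dx   0.68 dy  -0.79   -> [485.4 108.1]
 324.0 dx   0.69 dy  -0.72   -> [478.2 115. ]
 330.0 dx   0.69 dy  -0.66   -> [471.6 121.9]
 336.0 dx   0.69 dy  -0.57   -> [465.9 128.8]
 342.0 dx   0.67 dy  -0.49   -> [461.  135.5]
 348.0 dx   0.73 dy  -0.12   -> [459.8 142.8]
 354.0 dx   0.67 dy   0.21   -> [461.9 149.5]
 360.0 dx   0.65 dy   0.27   -> [464.6 156. ]
t: 3.23
eef_pos: [455.7, 141.7, 166.1]
eef_rot: [[-0.001, 1.0, -0.001], [1.0, 0.001, -0.001], [-0.001, -0.001, -1.0]]
contact_force: [0.3, -0.2, -0.6]
grip_width: 0.4
gripper_force: 0.0
```

```bash
python3 -m pendant '[{"dx":0.7,"dy":0.45,"dz":0,"ax":0,"ay":0,"az":0},{"dx":0.7,"dy":0.45,"dz":0,"ax":0,"ay":0,"az":0},{"dx":0.61,"dy":0.34,"dz":0,"ax":0,"ay":0,"az":0},{"dx":0.57,"dy":0.41,"dz":0,"ax":0,"ay":0,"az":0},{"dx":0.53,"dy":0.46,"dz":0,"ax":0,"ay":0,"az":0},{"dx":0.48,"dy":0.51,"dz":0,"ax":0,"ay":0,"az":0},{"dx":0.42,"dy":0.56,"dz":0,"ax":0,"ay":0,"az":0},{"dx":0,"dy":0,"dz":0,"ax":0,"ay":0,"az":0}]'
python3 - <<'E'
from rig import r
import cv2,numpy as np
c=r.capture('scene')['pixels'][130:300,260:460,::-1];d=r.capture('top')['pixels'][130:300,190:390,::-1]
cv2.imwrite('pics/b.png',cv2.resize(np.hstack([c,d]),(800,340)))
E
```

```text
t: 3.9
eef_pos: [489.7, 183.6, 167.0]
eef_rot: [[-0.002, 1.0, 0.002], [1.0, 0.002, 0.001], [0.001, 0.002, -1.0]]
contact_force: [0.2, 0.7, -0.1]
grip_width: 0.2
gripper_force: 0.0
```

View pics/b.png

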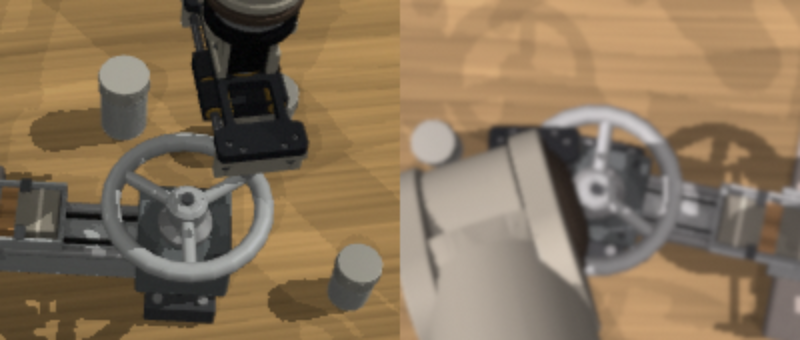

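The wheel has turned about 30° as planned: the spoke in the top view points to (604,125) from the hub at (597,187). I continue round the circle.

```bash
python3 -m pendant '[{"dx":0.34,"dy":0.4,"dz":0,"ax":0,"ay":0,"az":0},{"dx":0.55,"dy":0.6,"dz":0,"ax":0,"ay":0,"az":0},{"dx":0.5,"dy":0.68,"dz":0,"ax":0,"ay":0,"az":0},{"dx":0.44,"dy":0.69,"dz":0,"ax":0,"ay":0,"az":0},{"dx":0.37,"dy":0.69,"dz":0,"ax":0,"ay":0,"az":0},{"dx":0.29,"dy":0.69,"dz":0,"ax":0,"ay":0,"az":0},{"dx":0.21,"dy":0.67,"dz":0,"ax":0,"ay":0,"az":0},{"dx":0,"dy":0.73,"dz":0,"ax":0,"ay":0,"az":0},{"dx":-0.21,"dy":0.67,"dz":0,"ax":0,"ay":0,"az":0},{"dx":-0.27,"dy":0.65,"dz":0,"ax":0,"ay":0,"az":0}]'
```

```text
t: 4.83
eef_pos: [553.4, 204.4, 166.6]
eef_rot: [[-0.001, 1.0, -0.0], [1.0, 0.001, 0.0], [0.0, -0.0, -1.0]]
contact_force: [-3.1, 1.4, -2.0]
grip_width: 0.3
gripper_force: 1.3
```

Tracking is good (planned (554.2,205.6)). I continue from 90° to 150°.

```bash
python3 -m pendant '[{"dx":-0.3,"dy":0.62,"dz":0,"ax":0,"ay":0,"az":0},{"dx":-0.4,"dy":0.57,"dz":0,"ax":0,"ay":0,"az":0},{"dx":-0.46,"dy":0.53,"dz":0,"ax":0,"ay":0,"az":0},{"dx":-0.51,"dy":0.48,"dz":0,"ax":0,"ay":0,"az":0},{"dx":-0.56,"dy":0.42,"dz":0,"ax":0,"ay":0,"az":0},{"dx":-0.55,"dy":0.54,"dz":0,"ax":0,"ay":0,"az":0},{"dx":-0.66,"dy":0.84,"dz":0,"ax":0,"ay":0,"az":0},{"dx":-0.68,"dy":0.79,"dz":0,"ax":0,"ay":0,"az":0},{"dx":-0.69,"dy":0.72,"dz":0,"ax":0,"ay":0,"az":0},{"dx":-0.69,"dy":0.66,"dz":0,"ax":0,"ay":0,"az":0}]'
python3 - <<'E'
from rig import r
import cv2,numpy as np
c=r.capture('scene')['pixels'][100:300,240:480,::-1];d=r.capture('top')['pixels'][100:300,170:410,::-1]
cv2.imwrite('pics/c.png',cv2.resize(np.hstack([c,d]),(800,333)))
E
```

```text
t: 5.67
eef_pos: [615.9, 148.5, 167.1]
eef_rot: [[-0.0, 1.0, 0.001], [1.0, 0.0, 0.0], [0.0, 0.001, -1.0]]
contact_force: [-1.3, 3.9, 0.4]
grip_width: 0.3
gripper_force: 1.4
```

View pics/c.png

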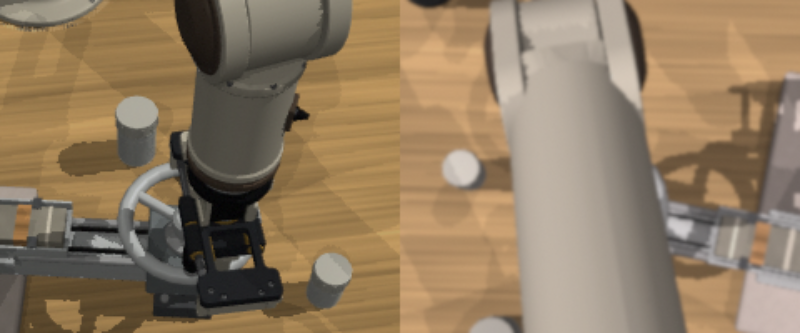

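The hand hides the wheel here, but the reaction force (−1.3, +3.9) matches pushing the handle in −y. I continue from 150° to 210°.

```bash
python3 -m pendant '[{"dx":-0.6,"dy":0.57,"dz":0,"ax":0,"ay":0,"az":0},{"dx":-0.65,"dy":0.49,"dz":0,"ax":0,"ay":0,"az":0},{"dx":-0.73,"dy":0.12,"dz":0,"ax":0,"ay":0,"az":0},{"dx":-0.67,"dy":-0.21,"dz":0,"ax":0,"ay":0,"az":0},{"dx":-0.65,"dy":-0.27,"dz":0,"ax":0,"ay":0,"az":0},{"dx":-0.61,"dy":-0.34,"dz":0,"ax":0,"ay":0,"az":0},{"dx":-0.57,"dy":-0.41,"dz":0,"ax":0,"ay":0,"az":0},{"dx":-0.53,"dy":-0.46,"dz":0,"ax":0,"ay":0,"az":0},{"dx":-0.48,"dy":-0.51,"dz":0,"ax":0,"ay":0,"az":0},{"dx":-0.42,"dy":-0.56,"dz":0,"ax":0,"ay":0,"az":0}]'
```

```text
t: 6.6
eef_pos: [598.2, 89.3, 166.8]
eef_rot: [[-0.0, 1.0, 0.0], [1.0, 0.0, -0.0], [-0.0, 0.0, -1.0]]
contact_force: [2.7, 1.7, -0.6]
grip_width: 0.8
gripper_force: 1.3
```

```bash
python3 -m pendant '[{"dx":-0.42,"dy":-0.4,"dz":0,"ax":0,"ay":0,"az":0},{"dx":-0.55,"dy":-0.66,"dz":0,"ax":0,"ay":0,"az":0},{"dx":-0.5,"dy":-0.68,"dz":0,"ax":0,"ay":0,"az":0},{"dx":-0.44,"dy":-0.69,"dz":0,"ax":0,"ay":0,"az":0},{"dx":-0.37,"dy":-0.69,"dz":0,"ax":0,"ay":0,"az":0},{"dx":-0.29,"dy":-0.69,"dz":0,"ax":0,"ay":0,"az":0},{"dx":-0.21,"dy":-0.67,"dz":0,"ax":0,"ay":0,"az":0},{"dx":0,"dy":-0.73,"dz":0,"ax":0,"ay":0,"az":0},{"dx":0.21,"dy":-0.67,"dz":0,"ax":0,"ay":0,"az":0},{"dx":0.27,"dy":-0.65,"dz":0,"ax":0,"ay":0,"az":0}]'
python3 - <<'E'
from rig import r
import cv2,numpy as np
c=r.capture('scene')['pixels'][80:320,120:480,::-1]
cv2.imwrite('pics/d.png',cv2.resize(c,(720,480)))
E
```

```text
t: 7.43
eef_pos: [532.5, 66.8, 166.7]
eef_rot: [[-0.0, 1.0, -0.0], [1.0, 0.0, -0.0], [-0.0, -0.0, -1.0]]
contact_force: [2.2, -1.9, -0.5]
grip_width: 0.2
gripper_force: 1.4
```

View pics/d.png

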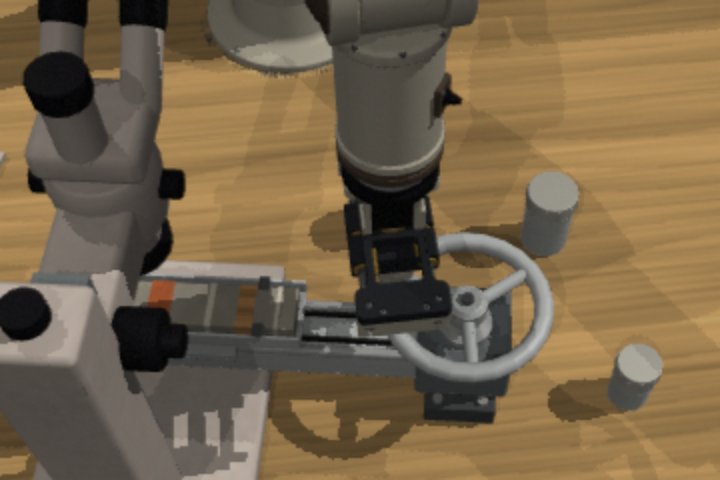

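The scene view shows the wheel past 270°, the carriage moving away, and the hand well clear of the microscope. I continue from 270° to 330°.

```bash
python3 -m pendant '[{"dx":0.3,"dy":-0.6,"dz":0,"ax":0,"ay":0,"az":0},{"dx":0.41,"dy":-0.57,"dz":0,"ax":0,"ay":0,"az":0},{"dx":0.46,"dy":-0.53,"dz":0,"ax":0,"ay":0,"az":0},{"dx":0.51,"dy":-0.48,"dz":0,"ax":0,"ay":0,"az":0},{"dx":0.56,"dy":-0.42,"dz":0,"ax":0,"ay":0,"az":0},{"dx":0.55,"dy":-0.54,"dz":0,"ax":0,"ay":0,"az":0},{"dx":0.66,"dy":-0.84,"dz":0,"ax":0,"ay":0,"az":0},{"dx":0.68,"dy":-0.79,"dz":0,"ax":0,"ay":0,"az":0},{"dx":0.69,"dy":-0.72,"dz":0,"ax":0,"ay":0,"az":0},{"dx":0.69,"dy":-0.66,"dz":0,"ax":0,"ay":0,"az":0}]'
python3 -m pendant '[{"dx":0.6,"dy":-0.57,"dz":0,"ax":0,"ay":0,"az":0},{"dx":0.65,"dy":-0.45,"dz":0,"ax":0,"ay":0,"az":0},{"dx":0.6,"dy":-0.1,"dz":0,"ax":0,"ay":0,"az":0},{"dx":0,"dy":0,"dz":0,"ax":0,"ay":0,"az":0},{"dx":0,"dy":0,"dz":0,"ax":0,"ay":0,"az":0}]'
```

```text
t: 8.32
eef_pos: [470.5, 122.8, 166.6]
eef_rot: [[-0.001, 1.0, -0.001], [1.0, 0.001, -0.0], [-0.0, -0.001, -1.0]]
contact_force: [0.7, -3.0, -1.2]
grip_width: 0.3
gripper_force: 1.7
t: 8.73
eef_pos: [460.6, 141.7, 166.8]
eef_rot: [[-0.002, 1.0, 0.0], [1.0, 0.002, 0.001], [0.001, 0.0, -1.0]]
contact_force: [-0.3, -0.7, 0.2]
grip_width: 0.3
gripper_force: 0.0
```

```bash
cat > ang.py <<'E'
from h import *
def prof(c,H=(545.7,137.3),z=126,r=(30,58)):
    a=np.arange(-180,180,.25);rr=np.arange(*r,1.)
    A,R=np.meshgrid(np.radians(a),rr)
    uv=np.array([proj(c,(H[0]+q*np.cos(w),H[1]+q*np.sin(w),z)) for w,q in zip(A.ravel(),R.ravel())]).reshape(*A.shape,2).astype(np.float32)
    g=cv2.cvtColor(c['pixels'],cv2.COLOR_RGB2GRAY)
    return a,cv2.remap(g,uv[...,0],uv[...,1],cv2.INTER_LINEAR)
def spokes(c,cent,hw=14,**k):
    a,P=prof(c,**k);m=P.astype(float).mean(0);out=[]
    for x in cent:
        d=(a-x+180)%360-180;s=abs(d)<hw;w=np.clip(m[s]-np.percentile(m[s],60),0,None)
        out.append((x+(w*d[s]).sum()/w.sum()).round(2))
    return out
E
python3 - <<'E'
from ang import *
from rig import r
s,t=load('scene'),load('top')
print('init scene',spokes(s,[24.4,-95.6,144.4]),'top',spokes(t,[24.4,-95.6,144.4],H=(542.1,134.7)))
c=r.capture('scene');np.savez('s1.npz',**c)
print(spokes(c,[38,-82]),[spokes(c,[38+k,-82+k]) for k in(-4,4)])
I=np.vstack([prof(s)[1],np.full((4,1440),255,np.uint8),prof(c)[1]])
cv2.imwrite('pics/p.png',cv2.resize(I,(800,300)))
E
```

```text
init scene [np.float64(25.67), np.float64(-97.56), np.float64(144.54)] top [np.float64(27.35), np.float64(-94.67), np.float64(140.95)]
[np.float64(37.91), np.float64(-82.95)] [[np.float64(37.91), np.float64(-82.95)], [np.float64(37.91), np.float64(-82.95)]]
```

View pics/p.png

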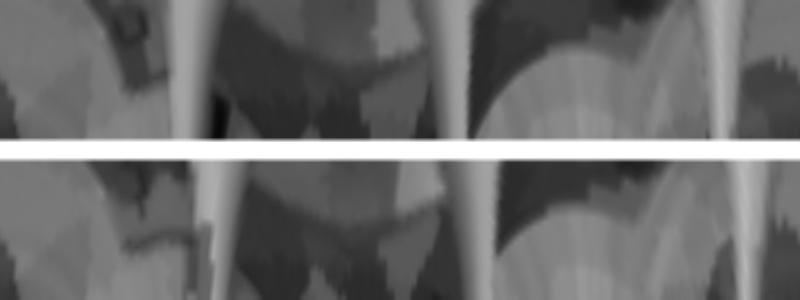

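The polar strips (top initial, bottom now) show all three spokes displaced by about 28 px, or 12.6°. So the turn is about 347.4°, which agrees with the plan. I push about 10° more and measure again.

```bash
python3 -m pendant '[{"dx":0.37,"dy":0.06,"dz":0,"ax":0,"ay":0,"az":0},{"dx":0.37,"dy":0.1,"dz":0,"ax":0,"ay":0,"az":0},{"dx":0.36,"dy":0.1,"dz":0,"ax":0,"ay":0,"az":0},{"dx":0,"dy":0,"dz":0,"ax":0,"ay":0,"az":0},{"dx":0,"dy":0,"dz":0,"ax":0,"ay":0,"az":0}]'
cat > m.py <<'E'
from ang import *
from rig import r
from scipy.ndimage import shift
s=load('scene');c=r.capture('scene');a,P=prof(s);a,Q=prof(c)
P=P[:22].astype(float);Q=Q[:22].astype(float)
# per spoke: align bright spoke pixels by best sub-degree shift
for x in(25.7,-97.5,144.5):
    i=np.where(abs(a-x)<11)[0];ref=np.clip(P[:,i]-110,0,60);best=[]
    L=np.arange(-10,80)
    for l in L: best.append(((np.clip(Q[:,(i+l)%1440]-110,0,60)-ref)**2).mean())
    k=int(np.argmin(best));b=best[max(k-1,0):k+2];o=0 if len(b)<3 else .5*(b[0]-b[2])/(b[0]-2*b[1]+b[2])
    print(x,'remaining deg',round(.25*(L[k]+o),2),round(best[k]))
print(r.observe()['eef_pos'],r.observe()['contact_force'])
E
python3 m.py
```

```text
t: 9.2
eef_pos: [463.5, 152.2, 166.7]
eef_rot: [[-0.001, 1.0, 0.0], [1.0, 0.001, 0.001], [0.001, 0.0, -1.0]]
contact_force: [-0.1, 0.4, -0.8]
grip_width: 0.5
gripper_force: 0.0
25.7 remaining deg 2.76 13
-97.5 remaining deg 1.48 247
144.5 remaining deg 2.8 20
[463.49966229 152.11450729 166.72835059] [-0.3128916  -0.43309909 -0.22810728]
```

```bash
python3 -m pendant '[{"dx":0.11,"dy":0.07,"dz":0,"ax":0,"ay":0,"az":0},{"dx":0.11,"dy":0.07,"dz":0,"ax":0,"ay":0,"az":0},{"dx":0,"dy":0,"dz":0,"ax":0,"ay":0,"az":0},{"dx":0,"dy":0,"dz":0,"ax":0,"ay":0,"az":0}]'; python3 m.py
```

```text
t: 9.58
eef_pos: [464.5, 153.8, 166.6]
eef_rot: [[-0.001, 1.0, -0.0], [1.0, 0.001, -0.0], [-0.0, -0.0, -1.0]]
contact_force: [-1.8, -1.1, 1.6]
grip_width: 0.3
gripper_force: 0.8
25.7 remaining deg 1.67 19
-97.5 remaining deg 1.19 334
144.5 remaining deg 1.69 20
[464.46913634 153.71920532 166.63112727] [-0.90943571 -1.90131258  1.08045895]
```

```bash
python3 -m pendant '[{"dx":0.08,"dy":0.06,"dz":0,"ax":0,"ay":0,"az":0},{"dx":0.08,"dy":0.06,"dz":0,"ax":0,"ay":0,"az":0},{"dx":0,"dy":0,"dz":0,"ax":0,"ay":0,"az":0},{"dx":0,"dy":0,"dz":0,"ax":0,"ay":0,"az":0}]'; python3 m.py
```

```text
t: 9.97
eef_pos: [465.8, 155.5, 166.7]
eef_rot: [[-0.001, 1.0, -0.0], [1.0, 0.001, 0.0], [0.0, -0.0, -1.0]]
contact_force: [-1.4, -1.5, 0.6]
grip_width: 0.4
gripper_force: 0.9
25.7 remaining deg -0.24 18
-97.5 remaining deg -0.42 406
144.5 remaining deg -0.17 20
[465.84576654 155.47314211 166.68785753] [-1.8772965  -1.21767079 -0.23665095]
```

The error is now about 0.2°. I back off, lift and clear the view to verify.

```bash
python3 -m pendant '[{"dx":-0.6,"dy":-0.5,"dz":0,"ax":0,"ay":0,"az":0},{"dx":-1,"dy":-1,"dz":0,"ax":0,"ay":0,"az":0},{"dx":-0.5,"dy":-0.5,"dz":-1.5,"ax":0,"ay":0,"az":0},{"dx":0,"dy":0,"dz":-3,"ax":0,"ay":0,"az":0},{"dx":0,"dy":0,"dz":-3,"ax":0,"ay":0,"az":0},{"dx":0,"dy":0,"dz":-3,"ax":0,"ay":0,"az":0},{"dx":0,"dy":0,"dz":-2,"ax":0,"ay":0,"az":0},{"dx":3,"dy":-1,"dz":0,"ax":0,"ay":0,"az":0},{"dx":3,"dy":-1,"dz":0,"ax":0,"ay":0,"az":0},{"dx":3,"dy":-1,"dz":0,"ax":0,"ay":0,"az":0}]'
python3 -m pendant '[{"dx":3.5,"dy":-1,"dz":0,"ax":0,"ay":0,"az":0},{"dx":3.5,"dy":-1,"dz":0,"ax":0,"ay":0,"az":0},{"dx":3.5,"dy":-1,"dz":0,"ax":0,"ay":0,"az":0},{"dx":3.5,"dy":-1,"dz":0,"ax":0,"ay":0,"az":0},{"dx":3.5,"dy":-1,"dz":0,"ax":0,"ay":0,"az":0},{"dx":3.5,"dy":-1,"dz":0,"ax":0,"ay":0,"az":0},{"dx":0,"dy":0,"dz":0,"ax":0,"ay":0,"az":0},{"dx":0,"dy":0,"dz":0,"ax":0,"ay":0,"az":0}]'
python3 m.py
python3 - <<'E'
from rig import r
import cv2,numpy as np
from h import *
s,t=load('scene')['pixels'],load('top')['pixels'];S,T=r.capture('scene')['pixels'],r.capture('top')['pixels']
f=lambda i,y,x:i[y:y+170,x:x+200,::-1]
I=np.vstack([np.hstack([f(s,130,260),f(t,130,190)]),np.hstack([f(S,130,260),f(T,130,190)])])
cv2.imwrite('pics/e.png',cv2.resize(I,(705,600)))
# handle centroid (dark) in both, before/after
for n,a,b,(u,v) in(('scene',s,S,(371,194)),('top',t,T,(265,252))):
    for i in(a,b):
        g=255-i[v-12:v+13,u-9:u+10].max(2).astype(float);w=np.clip(g-215,0,None);y,x=np.mgrid[:25,:19]
        print(n,(w*x).sum()/w.sum()+u-9,(w*y).sum()/w.sum()+v-12,w.sum())
E
```

```text
t: 10.85
eef_pos: [415.9, 225.2, 292.8]
eef_rot: [[0.001, 1.0, 0.002], [1.0, -0.001, 0.002], [0.002, 0.002, -1.0]]
contact_force: [0.8, 0.8, -0.5]
grip_width: 0.5
gripper_force: 0.0
t: 11.52
eef_pos: [354.0, 436.6, 291.4]
eef_rot: [[-0.006, 1.0, -0.001], [1.0, 0.006, 0.001], [0.001, -0.001, -1.0]]
contact_force: [-0.0, -0.0, 0.1]
grip_width: 0.2
gripper_force: 0.0
25.7 remaining deg -0.24 3
-97.5 remaining deg -0.19 24
144.5 remaining deg -0.2 6
[355.24044177 434.62033356 291.37828877] [-0.27658589 -0.11089641 -0.40355048]
scene 369.83403017633157 195.22886747864024 5501.0
scene 369.98292288333636 195.31421894661153 5563.0
top 265.4264392324094 252.2910447761194 938.0
top 265.39863325740316 252.25740318906605 878.0
```

View pics/e.png

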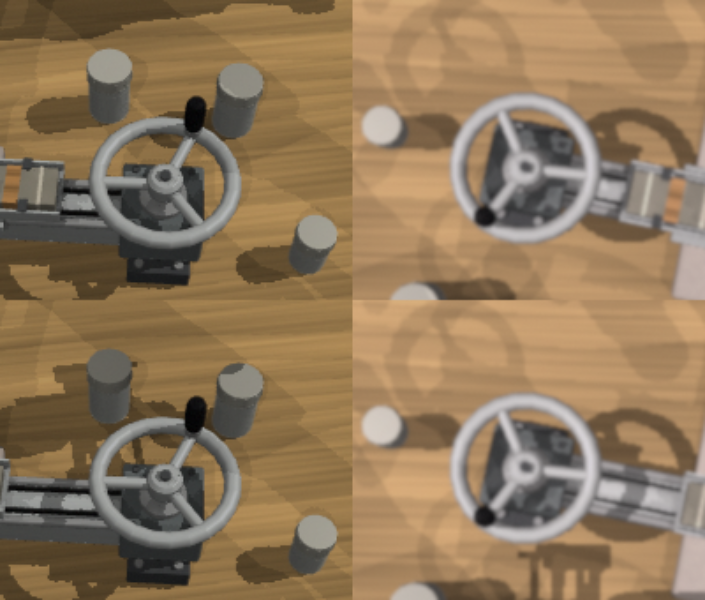

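The before and after rows match. The handle is back at (196,115) in the scene crop and (485,216) in the top crop, the carriage has advanced one step, and the jars have not moved. The arm is clear of everything.

```bash
python3 -c "
from rig import r
print(r.sign_off())"
```

```text
the job is handed in; nothing more can be done
None
```

I pushed the hand wheel through one full clockwise turn; by the camera comparison the handle is back at its start to within about 0.2°, the jars have not moved, and the job is handed in with the hand clear at about 11.5 s.

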